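# Pop a wash tablet out of the dispenser and trap it on the chute

## Task

Press down the red key of the tablet dispenser with one fingertip and keep it down, with the other finger waiting in the chute, so that the mint tablet that pops out is trapped against that finger before it slides off into the wet basin. Finish while holding: one finger still keeping the key down, the other lightly stopping the tablet on the chute. Do not pinch or lift the tablet, and leave the other things on the worktop where they stand.

Things in the scene. Friction and masses are not known exactly. Their poses are not given: they have to be found in the camera images.
- dispenser: dark grey tablet dispenser, fixed to the worktop, yaw within 30 degrees. Origin on the worktop under the upper end of the chute, z up; the key lies at y -47 to -1 mm, the chute runs down along +y (robot's left), then a white basin (y 149 to 269 mm, 17 mm deep). Both fingers work from straight above with the line through them along this y axis; nothing within 60 mm either side is taller than 100 mm
- key_top (a point): centre of the flat top of the red key, a pad 36 mm (dispenser x) by 46 mm (dispenser y); at dispenser (0, -24, 70) mm when up; it moves with the key and is 58 mm above the worktop when fully down. The key carries a red gate, 8 mm high, that stops the tablet 48 mm down the chute; let up, the key raises the gate again
- key (a joint): how far the key is pressed, 0 (up) to 0.012 m (fully down, solid stop); sprung: 2.4 N to start, 8 N fully down. When it is about 9 mm down the gate is out of the way, a spring pusher pops the tablet out by 15 mm, and it slides on to the chute's end in about 0.3 s
- chute: white slippery chute, fixed to the dispenser, 36 mm wide inside, side walls 7 mm. Origin at the upper end of its floor; y runs down the slope (0.28 rad), z square to the floor. The floor is 51 mm above the worktop 70 mm down, 42 mm at 100 mm. With one fingertip on the fully pressed key (58 mm up) the other, over the chute 60 to 90 mm from its upper end, stands 5 to 14 mm above the floor and blocks the 26 mm high tablet
- chute_end (a point): middle of the floor at the open lower end of the chute, 152 mm down the slope from its upper end, about 28 mm above the worktop
- tablet_center (a point): centre of the mint green wash tablet with a white band: a loose rigid block 32 mm wide, 36 mm long down the chute, 26 mm high, about 70 g. At the start it waits in the chute behind the gate, its centre 30 mm down the slope and 13 mm off the floor, its top up to 93 mm above the worktop; its top front edge is 53 mm from the dispenser's origin along y. The axes of this point are level then
- tablet: the same mint tablet as a body, origin at its centre; see tablet_center
- spare_tablet: bystander: a second, loose tablet of the same kind lying flat on the worktop beside the dispenser, 26 mm high; not to be used. Origin under its centre
- scoop: bystander: blue measuring cup, 60 mm across, 50 mm high, near the dispenser on the robot's side. Origin under its centre
- jar: bystander: pale jar with an orange lid, 68 mm across, 85 mm high, beyond the chute. Origin under its centre
- brush: bystander: wooden brush lying on the right of the worktop
- rinse_bottle: bystander: white bottle with a yellow cap, 68 mm across, 130 mm high, on the right. Origin under its centre
- softener: bystander: blue bottle, 84 mm across, 200 mm high, on the left. Origin under its centre
- tin: bystander: green can, 72 mm across, 100 mm high, on the left near the robot. Origin under its centre
There are look-alikes about, which are no part of the job. What is shaped like the tablet but brown or yellow is not meant.

How it is judged:
By the outcome, as a careful person would: the job done as asked, in the order asked, and still so for the second after the job is handed in, while the arm keeps its last pose, push and grip.
It also fails if it takes over 32 s, if anything falls off the work surface, if the arm or the gripper's body presses on something with over 40 N, if the wrist force passes 120 N, or if a joint passes its speed limit or range.

## Robot

A 6-joint arm with a two-finger parallel gripper is mounted at the origin on the work surface. World frame = base frame: x ahead of the robot, y to its left, z up, the work surface at z = 0. Lengths are in mm, angles in degrees, forces in N, time in s.
With the tool pointing down it reaches from about 300 to 850 mm from the base axis. Payload 4.2 kg.
Tool frame: the origin (TCP) lies on the centre line of the jaws, within the pads' length; the fingertips stand 11 mm ahead of it and the grasp point (between the pads) lies 8 mm behind it; z points along the fingers, y is the line along which they close (so a half turn about z gives the same grasp; the last joint's range is limited). The gripper opens to 91 mm and grips with 3 to 60 N. Pads are 32 mm wide; open, the fingers measure 118 mm over their backs; the gripper's body (76 mm by 178 mm) begins 60 mm behind the grasp point.
Start: joints at [-73.453, 18.312, 89.639, -0, 72.044, -1.146], TCP at [174.754, -547.817, 224.976] pointing down, gripper open.
Joint ranges: [-177.97, 177.97], [-48.28, 115.42], [12.27, 149.76], [-77.06, 257.06], [2.81, 150.46], [-146.56, 146.56]. Speed limits (degrees/s): [147.25, 147.25, 180, 180, 180, 180].

## Interface

Orientations are given as [roll, pitch, yaw] about the fixed x, y, z axes, in that order (R = Rz(yaw) Ry(pitch) Rx(roll)).
In Python, from workcell import env, grab_frame, camera_model, models gives the robot as it stands.
- The arm moves only by the shell command python3 -m crank 'ROWS' [FORCE]. ROWS is text: rows parted by semicolons, each of 7 numbers parted by spaces: the closure, from -1 (fully open) to 1 (shut), so that 0 is half open, then the shift along the tool's x, y, z in mm, then the turn, a rotation vector about the tool's x, y, z in degrees. A call has 1 to 10 rows; each row shifts and turns the commanded pose from where the row before left it, along the tool's axes as they then stand; what a row does not reach is not made up. A row lasts 1/8 s, in which the tool goes at most 62.5 mm and 10.7 degrees, less where a joint would pass 70% of its speed; a pose out of reach is approached as far as the arm can. A call is refused whole if a number of a shift passes 62.5 or a number of a turn 10.7, either way. A call with a gripper value outside its range is refused whole. The fingers move at their own pace and stop on an object; FORCE is the grip in N (left out, the last holds). Time passes only in rows, so rows that do not move let the fingers close. It gives the time, the measured TCP pose, the force, the opening and the grip force at its end, in the units of the state.
- env.state(): the state, without advancing time (a new reading comes with each control period).
- grab_frame(name): name is "scene" or "top" or "wrist"; returns the picture (420x560x3 uint8, blue, green, red); there is no depth.
- camera_model(name): a dict with "K" (3x3 intrinsics, pixels), "R" (3x3) and "t" (3): a world point X has camera coordinates R X + t; the wrist camera has in their place "mount" (4x4, takes a point from camera to tool coordinates, whose origin is the TCP and whose axes are the flange's). Camera axes: x right, y down, z forward; pixel columns grow to the right and rows downward; lengths in mm; the calibration is good to about 2 mm. The wrist camera is an equidistant fisheye: a pixel r from the principal point sees the ray r / f radians off the axis. A picture is of the moment at which its call begins: read the wrist's pose just before it. camera_model takes no time and is no camera call.
- env.job_done(): hands the job in; it is judged then, once.
Trained networks look in the newest picture that a camera, given by its name, has taken for a name from the list of things; names that differ only in an ending like _2 or _b are one class to them, and where a whole thing is asked for, a point or a joint stands for the part that bears it (a point fixed in the world has none). Each returns a list of dicts, best first, with "p" (0 to 1); they miss things now and then, are a little off and sometimes report something else, mostly with a low value. They report only what shows in the picture. A call takes as long as a camera call. They do not tell look-alikes from the thing itself.
- models.search_frame(name, camera): "point" ([x, y, z] in mm, in world coordinates, good to about 4 mm: the middle of the surface that is visible of it).
The state is a dict: "time_s": time; "qpos": joint angles; "qvel": joint speeds; "effort": joint torques, N m; "ee_pos": TCP position; "ee_rot": TCP orientation; "force": force on the tool from outside, world axes, zero at the start; "torque": the same for the moment, N m; "gripper_width": finger opening in mm; "gripper_force": force on a finger pad.
Only numpy, scipy, OpenCV 4.12 (cv2) and the standard library are available. Lean on these libraries where they do the work, as an engineer would, in place of code of your own. Each camera call takes 0.05 s, during which the arm holds its last target. There are 200 camera calls.

## Working session

There is one attempt and no reset: what is moved stays moved. The work goes in short steps, Python scripts to look and compute and a shell command to move; the robot and the scene stay as the last step left them, time stands still between calls to the robot, and variables do not carry over. Pictures are saved under pics/ and viewed, at most 10 in all, crops included, and the job is handed in when it is done.

```bash
mkdir -p pics; ls
python3 - <<'E'
from workcell import env, grab_frame, camera_model, models
import cv2
s=env.state();print({k:s[k] for k in('time_s','ee_pos','ee_rot','gripper_width','force')})
a=grab_frame("scene");b=grab_frame("top")
cv2.imwrite('pics/scene.png',a);cv2.imwrite('pics/top.png',b)
for n in('key_top','tablet_center','dispenser','chute','spare_tablet','scoop','jar'):
  for c in('top','scene'):
    print(n,c,[(list(map(round,map(float,d['point']))),round(float(d['p']),2)) for d in models.search_frame(n,c)[:3]])
E
```

```text
pics
{'time_s': 0.0, 'ee_pos': array([ 174.61237453, -547.3371846 ,  224.11125249]), 'ee_rot': array([-1.79898077e+02, -3.84602196e-04,  1.76947371e+01]), 'gripper_width': 91.40943727094289, 'force': array([-0.69487544, -0.3759503 ,  0.97377924])}
key_top top [([490, -68, 68], 0.55)]
key_top scene [([495, -69, 69], 0.49)]
tablet_center top [([661, -4, 30], 0.58), ([497, -190, 32], 0.51)]
tablet_center scene [([476, -13, 88], 0.75), ([510, -180, 33], 0.53), ([606, -102, 32], 0.52)]
dispenser top [([441, 91, 7], 0.92)]
dispenser scene [([458, 88, 11], 0.92)]
chute top [([455, 35, 47], 0.87)]
chute scene [([461, 28, 45], 0.95)]
spare_tablet top []
spare_tablet scene [([580, -23, 27], 0.74), ([481, -15, 85], 0.36)]
scoop top [([381, -112, 13], 0.67)]
scoop scene [([382, -111, 30], 0.59)]
jar top [([490, -68, 68], 0.67), ([536, 139, 82], 0.56)]
jar scene [([546, 158, 87], 0.61)]
```

View pics/top.png

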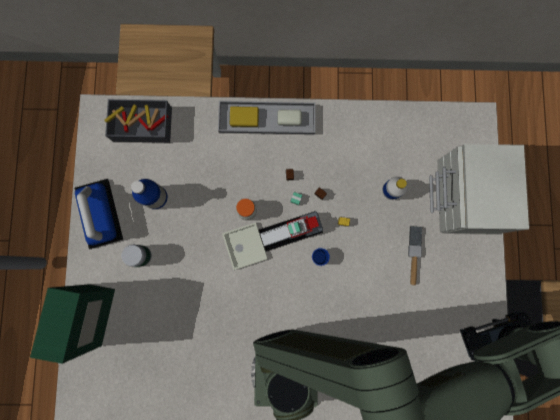

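View pics/scene.png

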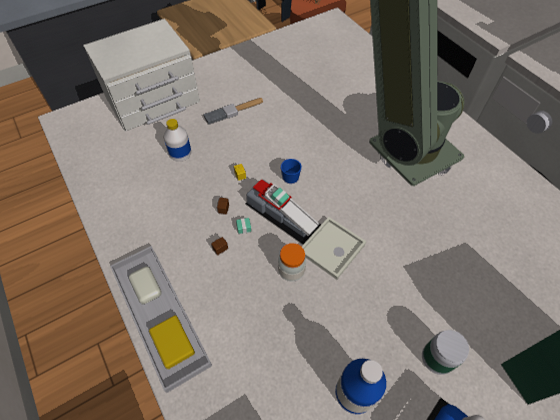

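The top view shows these candidates:
- The red key is at (312,223) and the mint tablet in the chute at (296,228).
- The look-alikes are the spare mint tablet at (297,198), brown ones at (290,174) and (321,193), and a yellow one at (344,221).

I choose the mint tablet in the chute, next to the red key. Next I move to hover above it and look closer.

```bash
python3 -m crank '-1 45 -41 0 0 0 0;-1 45 -41 0 0 0 0;-1 45 -41 0 0 0 0;-1 45 -41 0 0 0 0;-1 45 -41 0 0 0 0;-1 45 -41 0 0 0 0;-1 45 -41 0 0 0 0;-1 45 -41 0 0 0 0;-1 45 -41 0 0 0 0;-1 45 -41 0 0 0 0'
python3 -m crank '-1 0 0 0 0 0 0;-1 0 0 0 0 0 0'
cat > h.py <<'E'
from workcell import env, grab_frame, camera_model, models
import numpy as np, cv2
from scipy.spatial.transform import Rotation as Ro
def pose():
    s=env.state();return np.array(s['ee_pos']),Ro.from_euler('xyz',s['ee_rot'],degrees=True).as_matrix()
def ray(cam,uv,P=None):
    m=camera_model(cam);K=np.array(m['K']);d=(np.array(uv)-K[:2,2])/[K[0,0],K[1,1]]
    if cam=='wrist':
        th=np.hypot(*d);v=np.r_[d/th*np.sin(th),np.cos(th)];M=np.array(m['mount']);p,R=P
        return p+R@M[:3,3],R@M[:3,:3]@v
    R=np.array(m['R']);return -R.T@np.array(m['t']),R.T@np.r_[d,1]
def atz(cam,uv,z,P=None):
    o,d=ray(cam,uv,P);return o+d*(z-o[2])/d[2]
E
python3 - <<'E'
from h import *
P=pose();np.savez('p1.npz',p=P[0],R=P[1]);print(P,env.state()['force'])
a=grab_frame('wrist');cv2.imwrite('pics/w1.png',a)
print(camera_model('wrist'))
for n in('key_top','tablet_center','chute','dispenser','spare_tablet'):
    print(n,[(np.round(d['point'],1),round(float(d['p']),2)) for d in models.search_frame(n,'wrist')[:3]])
E
```

```text
time_s: 2.05
ee_pos: [479.7, -18.5, 225.3]
ee_rot: [180.0, -0.1, 17.7]
force: [-0.0, -0.6, -0.1]
gripper_width: 91.3
gripper_force: 0.0
time_s: 2.3
ee_pos: [478.4, -20.6, 224.8]
ee_rot: [180.0, 0.1, 17.7]
force: [-0.3, 0.3, 0.2]
gripper_width: 91.0
gripper_force: 0.0
(array([478.43641691, -20.62191319, 224.75158263]), array([[ 9.52456657e-01,  3.04672894e-01, -8.63110369e-04],
       [ 3.04672416e-01, -9.52456984e-01, -6.43029290e-04],
       [-1.01798909e-03,  3.49491606e-04, -9.99999421e-01]])) [-0.2694774   0.26797101  0.24124736]
{'K': array([[325.1922621 ,   0.        , 276.44734685],
       [  0.        , 325.1922621 , 211.02862607],
       [  0.        ,   0.        ,   1.        ]]), 'mount': array([[-6.43917744e-04, -9.70039027e-01, -2.42948288e-01,
         6.85483542e+01],
       [ 9.99999732e-01, -5.39976314e-04, -4.94424036e-04,
        -4.32230858e-01],
       [ 3.48424289e-04, -2.42948542e-01,  9.70039115e-01,
        -1.59014374e+02],
       [ 0.00000000e+00,  0.00000000e+00,  0.00000000e+00,
         1.00000000e+00]])}
key_top [(array([496.7, -70.5,  68.9]), 0.91)]
tablet_center [(array([661.6,  -6.4,  31.2]), 0.98), (array([473.4, -16.6,  83.8]), 0.97), (array([ 596. , -109. ,   34.2]), 0.93)]
chute [(array([463.5,  27.4,  46.5]), 0.77)]
dispenser [(array([460.8,  66.6,  16.6]), 0.66)]
spare_tablet [(array([583.2, -23.6,  25.9]), 0.9)]
```

View pics/w1.png

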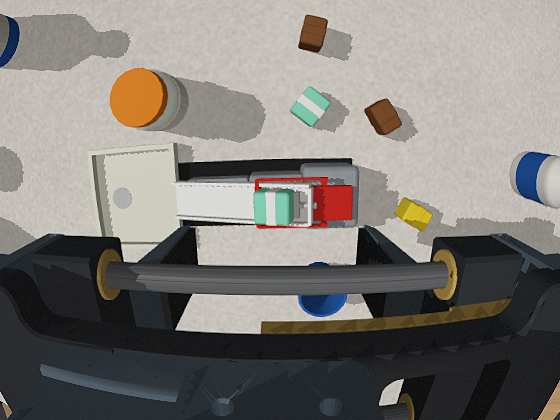

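The wrist view shows the dispenser clearly: red key at about (338,203), mint tablet in the chute at (273,208), spare tablet at (310,106) and basin at (135,195). I'll check the choice in a close crop.

```bash
python3 -c "
import cv2;a=cv2.imread('pics/w1.png')[145:245,165:375];cv2.imwrite('pics/w1c.png',cv2.resize(a,None,fx=3.8,fy=3.8,interpolation=cv2.INTER_CUBIC))"
```

```text
(no output)
```

View pics/w1c.png

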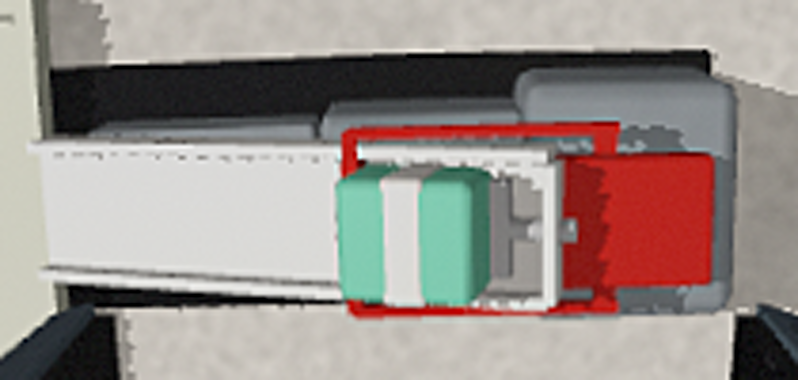

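The crop confirms the choice: mint tablet with white band behind the red gate, key to its right with corners near crop (713,153) and (712,284), and chute end at (32,142)/(43,268).

Run:
```python
from h import *
d=np.load('p1.npz');P=(d['p'],d['R'])
pts={'kA':(713,153,70),'kB':(712,284,70),'kC':(563,155,70),'kD':(563,285,70),'eA':(32,142,35),'eB':(43,268,35),'uA':(554,150,77),'uB':(556,308,77),'base1':(710,50,0),'base0':(50,70,0)}
W={k:atz('wrist',(v[0]/3.8+164.6,v[1]/3.8+144.6),v[2],P) for k,v in pts.items()}
for k in W:print(k,W[k].round(1))
def yaw(a,b):v=b-a;return np.degrees(np.arctan2(-v[0],v[1]))
e=(W['eA']+W['eB'])/2;u=(W['uA']+W['uB'])/2;k=(W['kA']+W['kB']+W['kC']+W['kD'])/4
print('end',e,'up',u,'key',k)
print([round(float(x),2) for x in(yaw(k,e),yaw(u,e),yaw(k,u),yaw(W['kA'],W['kC']),yaw(W['kB'],W['kD']),yaw(W['base1'],W['base0']))])
print(np.linalg.norm(e[:2]-k[:2]),'expect',24+152*.961,'| key w',np.linalg.norm(W['kA']-W['kB']),'l',np.linalg.norm(W['kA']-W['kC']))
```

```text
kA [517.1 -86.9  70. ]
kB [483.7 -99.2  70. ]
kC [504.1 -49.3  70. ]
kD [471.2 -60.7  70. ]
eA [456.9  94.8  35. ]
eB [420.5  82.4  35. ]
uA [505.5 -45.6  77. ]
uB [466.4 -59.7  77. ]
base1 [541.9 -94.2   0. ]
base0 [472.7 104.3   0. ]
end [438.72339914  88.61712121  35.        ] up [485.94920191 -52.61014039  77.        ] key [494.00446981 -74.02648343  70.        ]
[18.77, 18.49, 20.61, 18.99, 17.92, 19.22]
171.7816605558912 expect 170.072 | key w 35.61489591235952 l 39.766769869043685
```

```bash
python3 -m crank '-1 -2.3 5.2 35 0 0 -1.1;-1 0 0 35 0 0 0;-1 0 0 35 0 0 0;-1 0 0 0 0 0 0;-1 0 0 0 0 0 0'
python3 - <<'E'
from h import *
P=pose();np.savez('p2.npz',p=P[0],R=P[1]);print(P[0],env.state()['ee_rot'])
a=grab_frame('wrist');cv2.imwrite('pics/w2.png',a)
cv2.imwrite('pics/w2c.png',cv2.resize(a[150:330,110:430],None,fx=2.5,fy=2.5,interpolation=cv2.INTER_CUBIC))
for n in('key_top','tablet_center','chute'):
    print(n,[(np.round(d['point'],1),round(float(d['p']),2)) for d in models.search_frame(n,'wrist')[:3]])
E
```

```text
time_s: 3.22
ee_pos: [479.2, -26.5, 121.1]
ee_rot: [179.9, -0.1, 18.8]
force: [0.6, -0.5, 0.2]
gripper_width: 91.3
gripper_force: 0.0
[479.16061768 -26.49936757 121.12596349] [ 1.79947471e+02 -1.10102827e-01  1.87586457e+01]
key_top [(array([497.4, -64.7,  69.6]), 0.77), (array([ 600. , -330.4,    3.6]), 0.36)]
tablet_center [(array([475.6, -14. ,  88.3]), 0.78), (array([649.9, -10.4,  30.6]), 0.76), (array([ 595.6, -107.6,   32.4]), 0.68)]
chute [(array([469.3,  17.7,  49. ]), 0.63)]
```

View pics/w2c.png

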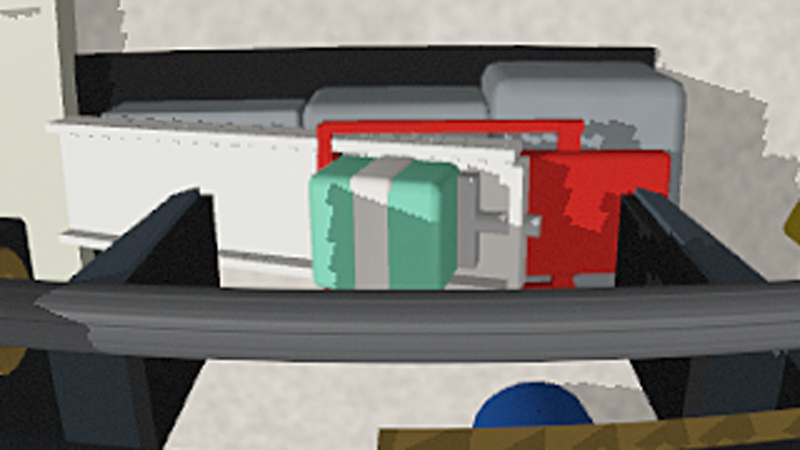

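The close view shows the tablet front at crop x≈312, clear of the left finger, whose pad face is at x≈217. The right finger stands over the key, whose far corner is at (670,152).

Run:
```python
from h import *
d=np.load('p2.npz');P=(d['p'],d['R'])
y=np.radians(18.8);X=np.array([np.cos(y),np.sin(y)]);Y=np.array([-np.sin(y),np.cos(y)])
pts={'key far right (18,-47)':(670,152,70),'wall far end(~20,148)':(50,122,35),'wall far up(~20,2)':(520,152,77),'wall near end(-20,148)':(62,234,35),'tab top front far(16,53)':(315,172,92),'tab top back far (16,18)':(455,165,102),'tipL(16, +46+)':(210,193,110),'tipR':(622,190,110)}
for k,v in pts.items():
    w=atz('wrist',(v[0]/2.5+109.7,v[1]/2.5+149.7),v[2],P)[:2]-P[0][:2]
    print(k,'rel tcp x,y',(w@X).round(1),(w@Y).round(1))
```

```text
key far right (18,-47) rel tcp x,y 16.3 -69.2
wall far end(~20,148) rel tcp x,y 18.2 121.7
wall far up(~20,2) rel tcp x,y 18.1 -26.2
wall near end(-20,148) rel tcp x,y -21.0 122.0
tab top front far(16,53) rel tcp x,y 16.9 25.1
tab top back far (16,18) rel tcp x,y 21.2 -8.2
tipL(16, +46+) rel tcp x,y 16.9 46.7
tipR rel tcp x,y 17.4 -45.3
```

```bash
python3 -m crank '-1 -1.7 0 12 0 0 0;-1 0 0 14 0 0 0;-1 0 0 10 0 0 0;-1 0 0 0 0 0 0;-1 0 0 0 0 0 0'
python3 -m crank '-1 0 0 2 0 0 0;-1 0 0 2 0 0 0;-1 0 0 0 0 0 0'
```

```text
time_s: 4.05
ee_pos: [476.9, -26.7, 83.9]
ee_rot: [180.0, -0.0, 18.8]
force: [0.0, 0.3, -0.6]
gripper_width: 91.2
gripper_force: 0.0
time_s: 4.42
ee_pos: [477.0, -26.7, 80.2]
ee_rot: [180.0, -0.0, 18.8]
force: [-0.1, -0.8, 0.8]
gripper_width: 91.5
gripper_force: 0.9
```

```bash
python3 -m crank '-1 0 0 2 0 0 0;-1 0 0 2 0 0 0;-1 0 0 0 0 0 0'; python3 -m crank '-1 0 0 3 0 0 0;-1 0 0 3 0 0 0;-1 0 0 1 0 0 0;-1 0 0 0 0 0 0'
```

```text
time_s: 4.8
ee_pos: [477.0, -26.7, 76.1]
ee_rot: [180.0, -0.0, 18.8]
force: [0.3, 0.4, 3.5]
gripper_width: 91.6
gripper_force: 1.9
time_s: 5.3
ee_pos: [477.0, -26.8, 69.3]
ee_rot: [180.0, -0.0, 18.8]
force: [-0.6, 0.3, 7.9]
gripper_width: 91.5
gripper_force: 3.8
```

```bash
python3 -m crank '-1 0 0 1 0 0 0;-1 0 0 0 0 0 0;-1 0 0 0 0 0 0'
python3 - <<'E'
from h import *
a=grab_frame('wrist');cv2.imwrite('pics/w3c.png',cv2.resize(a[150:330,110:430],None,fx=2.5,fy=2.5,interpolation=cv2.INTER_CUBIC))
b=grab_frame('scene');cv2.imwrite('pics/s3c.png',cv2.resize(b[140:290,200:390],None,fx=4,fy=4,interpolation=cv2.INTER_CUBIC))
for n in('key_top','tablet_center'):
  for c in('wrist','scene'):
    print(n,c,[(np.round(d['point'],1),round(float(d['p']),2)) for d in models.search_frame(n,c)[:3]])
E
```

```text
time_s: 5.68
ee_pos: [477.1, -26.8, 69.1]
ee_rot: [179.9, -0.1, 18.8]
force: [-2.4, -0.1, 12.8]
gripper_width: 91.3
gripper_force: 6.7
key_top wrist [(array([506.6, -59.9,  57.3]), 0.72)]
key_top scene []
tablet_center wrist [(array([ 4.753e+02, -3.000e-01,  8.110e+01]), 0.89), (array([ 596.8, -104.8,   33.3]), 0.86)]
tablet_center scene [(array([668.4,   4.3,  31.1]), 0.75), (array([479.3,   3.3,  83.9]), 0.58), (array([ 606. , -101.9,   34.2]), 0.53)]
```

View pics/w3c.png

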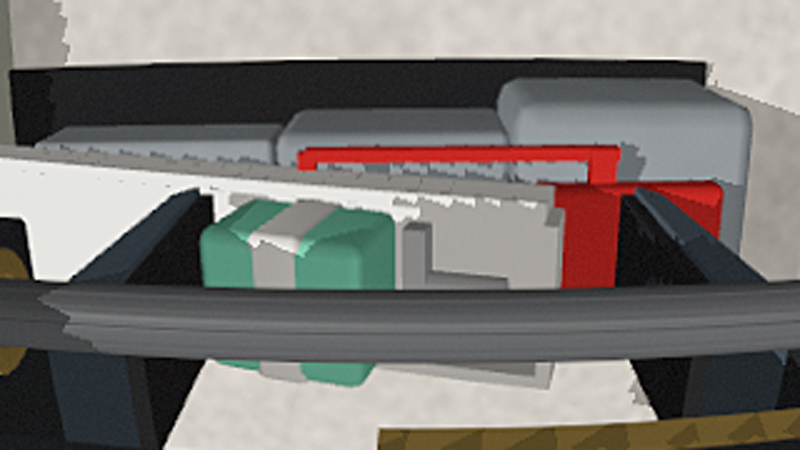

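View pics/s3c.png

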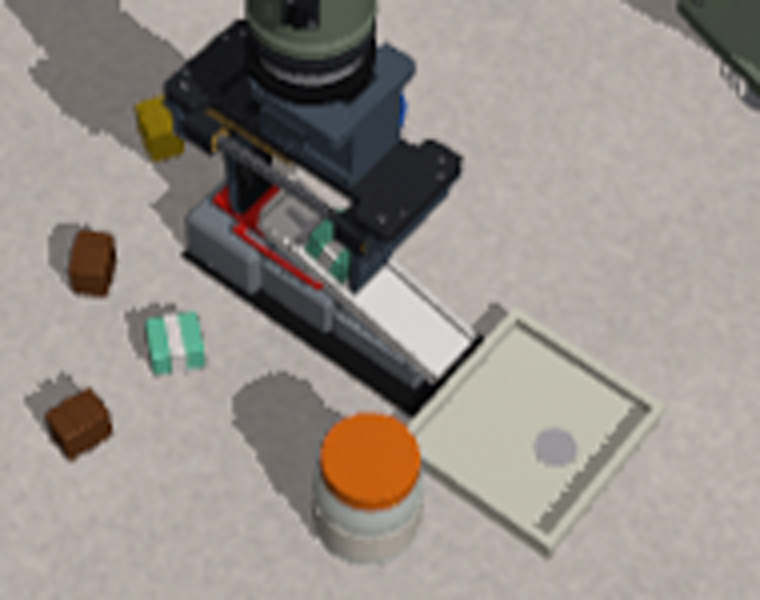

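The tablet rests against the left finger (its front at crop x≈205) and is clear of the pusher. The key is at its stop: 12.8 N measured against 8 N of spring force. The bystanders are where they were.

```bash
python3 -m crank '-1 0 0 0 0 0 0;-1 0 0 0 0 0 0;-1 0 0 0 0 0 0;-1 0 0 0 0 0 0' && python3 -c "from workcell import env;print(env.job_done())"
```

```text
time_s: 6.48
ee_pos: [477.1, -26.8, 69.1]
ee_rot: [179.9, -0.1, 18.8]
force: [-2.1, 0.5, 12.8]
gripper_width: 90.8
gripper_force: 6.7
the job is handed in; nothing more can be done
None
```

The job is handed in at 6.5 s: one fingertip holds the red key fully down, the other stops the mint tablet on the chute, and the other things were not touched; no verdict came back.

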